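Load a filter canister into the test lane

ROBOT

A 6-joint arm with a two-finger parallel gripper is mounted at the origin on the work surface. World frame = base frame: x ahead of the robot, y to its left, z up, the work surface at z = 0. Lengths are in m, angles in rad, forces in N, time in s.
With the tool pointing down it reaches from about 0.325 to 0.85 m from the base axis. Payload 15.5 kg.
Tool frame: the origin (TCP) lies on the centre line of the jaws, within the pads' length; the fingertips stand 19 mm ahead of it and the grasp point (between the pads) is the TCP (env.finger_overhang is the distance from the TCP to the fingertips, in m); z points along the fingers, x is the direction in which the jaws open and shut, and the axes are right-handed (so a half turn about z gives the same grasp; the last joint's range is limited). The gripper opens to 91 mm and grips with 3 to 60 N. Pads are 32 mm wide; open, the fingers measure 118 mm over their backs; the gripper's body (76 mm by 178 mm) begins 60 mm behind the grasp point.
Start: joints at [1.097, 0.494, 1.345, -0, 1.302, -0.096], TCP at [0.231, 0.581, 0.233] pointing down, gripper open.
Joint ranges: [-2.91, 2.91], [-0.82, 2.16], [0.22, 2.67], [-1.22, 4.37], [0.12, 2.79], [-3.08, 3.08]. Speed limits (rad/s): [1.89, 1.89, 2.57, 3.01, 3.01, 3.01].

INTERFACE

Orientations are given as [roll, pitch, yaw] about the fixed x, y, z axes, in that order (R = Rz(yaw) Ry(pitch) Rx(roll)).
In Python, from station import get_obs, imaging, ticket, env gives the robot as it stands.
- The arm moves only by the tool apply_moves, never from a script. Its argument "targets" is a list of rows, each a list of 7 numbers: the shift along the tool's x, y, z each as a share of 1 m, from -1 to 1, then the turn, a rotation vector about the tool's x, y, z each as a share of 45 degrees, from -1 to 1, then the closure in counts, from 0 (fully open) to 255 (shut). A call has 1 to 10 rows; each row is the pose to reach, as a shift and turn from the pose measured when the call began, along the tool's axes at that moment; what a row does not reach only later rows make up. A row lasts 1/8 s, in which the tool goes at most 62.5 mm and 10.7 degrees, less where a joint would pass 70% of its speed; a pose out of reach is approached as far as the arm can. A call with a number of a shift or a turn outside -1 to 1 is refused whole. A call with a gripper value outside its range is refused whole. The fingers move at their own pace and stop on an object; "force" is the grip in N (left out, the last holds). Time passes only in rows, so rows that repeat a pose let the fingers close. It gives the time, the measured TCP pose, the force and the opening at its end, in the units of the state.
- get_obs(): the state, without advancing time (a new reading comes with each control period).
- imaging.camera(name): name is "side" or "top" or "wrist"; returns (picture, depth): 400x640x3 uint8, red, green, blue; 400x640 float32, m along the optical axis (not along the pixel's ray), 0 where there is no reading.
- imaging.camera_model(name): a dict with "fx", "fy", "cx", "cy" (pixels), "k1" (the pictures are not rectified: a ray, as slopes to the right and down, at radius r is drawn at 1 + k1 r^2 times it, then the intrinsics apply), "cam_to_world" (4x4, takes a point from camera to world coordinates); the wrist camera has in their place "hand_eye" (4x4, takes a point from camera to tool coordinates, whose origin is the TCP and whose axes are the tool frame's). Camera axes: x right, y down, z forward; pixel columns grow to the right and rows downward; lengths in m; the calibration is good to about 2 mm. A picture is of the moment at which its call begins: read the wrist's pose just before it. camera_model takes no time and is no camera call.
- ticket.hand_in(): hands the job in, once; it reports no verdict.
The state is a dict: "clock": time; "joint_positions": joint angles; "qvel": joint speeds; "tau": joint torques, N m; "ee_pos": TCP position; "eef_rot": TCP orientation; "ft_force": force on the tool from outside, world axes, zero at the start; "wrist_torque": the same for the moment, N m; "grip_width": finger opening in m.
Only numpy, scipy, OpenCV 4.12 (cv2) and the standard library are available. Lean on these libraries where they do the work, as an engineer would, in place of code of your own. Each camera call takes 0.05 s, during which the arm holds its last target. There are 200 camera calls.

TASK

Slide the wide filter canister on the aluminium plate over to the guide fence, then push it along the fence, upright and kept against it, until it presses into the sprung rubber pad with about 10 N (never more than 20 N). Then swing the steel keeper arm round behind the canister until it bears gently on it, below 20 N, so that the canister stays trapped between pad and keeper. Do not lift or tip the canister, never strike or push it with more than 40 N, and leave everything else on the bench where it is.

Things in the scene. Friction and masses are not known exactly. Their poses are not given: they have to be found in the camera images.
- lane: Fixed aluminium plate, 240 (x) by 500 (y) by 10 mm; origin: centre of its underside, on the bench. On it along y a steel fence, 480 mm long, 12 thick, 55 mm above the bench; its slick white face is the plane x = +60 mm and looks to -x. A canister touching it has its axis at x = +14. It is pushed along in the plate's -y direction. Keeper hinge: x = -85, y = -75 mm.
- stop: Grey end block, x -21 to 49, y -245 to -200 mm in the lane's frame (same origin and axes), 72 mm high. On it a rubber pad (48 mm disc at x = 14, 45 mm above the bench) looks to +y. Its free face is nominally at y = -150 mm, but is set up to 10 mm either way each time, unreported: feel for it. It is sprung, 2 N per mm for 12 mm, then solid.
- keeper (a joint): Keeper arm's angle about its upright hinge: 0 with the arm along the plate's +y (open), growing clockwise from above, pi/2 when it points along +x, square to the fence; range -0.6 to 1.8. Stiff (0.4 N m friction), it stays where left. It meets the seated canister at 1.1 to 1.65. The arm: steel bar 12 mm thick, 132 mm long from the axis, 30 to 52 mm above the bench.
- keeper_knob (a point): Top centre of the black round knob on the keeper arm, 120 mm from the hinge axis; the knob is 20 mm across, from 52 to 74 mm above the bench.
- filter: The canister to load: a white spin-on hydraulic filter with a dark band, 92 mm across and 66 mm high, 0.4 to 0.8 kg, standing upright on the plate; origin at the centre of its underside (10 mm above the bench), z up along its axis. Sliding it takes some 1 to 6 N.
- small_filter: Bystander: a narrower white filter, 64 mm across and 95 mm high, standing on the bench; origin at the centre of its underside.
- adaptor: Bystander: brass adaptor, 28 mm across and 28 mm high, on the plate behind the fence; origin under its centre.
- adaptor2: Bystander: brass adaptor like the other, on the plate near its +y, -x corner.
- spanner: Bystander: steel spanner lying on the bench.
- driver: Bystander: screwdriver lying on the bench beyond the lane.
- meter: Bystander: black hand meter, 150 by 80 by 34 mm, lying on the bench.
- jar: Bystander: clear jar with a steel cap, 60 mm across and 85 mm high, beyond the lane.
- gauge: Bystander: round pressure gauge, 64 mm across, lying face up beyond the lane.
Things that resemble listed ones, but are neither listed nor needed, are in the scene too. What is shaped like the filter but blue or yellow is not meant.

How it is judged:
On the way, in this order (a step that is already met when the one before it is completed fails the run):
1. the canister stands against the fence in the first part of the lane, not yet at the keeper's hinge (x of filter in the frame of lane above 0.0105 m and y of filter in the frame of lane above 0 m), for 0.1 s.
2. the canister presses on the sprung pad with more than 5 N while it is against the fence and the keeper is still open (contact force between filter and stop above 5 N and x of filter in the frame of lane above 0.009 m and value of joint keeper below 0.6 rad), for 0.2 s.
3. the keeper is swung behind the canister and bears on it (value of joint keeper above 1 rad and contact force between filter and keeper above 0.3 N), for 0.1 s.
At the end, for the whole second after the job is handed in: The canister stands upright (within 0.08 rad) at rest, within 5 mm of the fence, at the stop end of the lane, touching both the sprung pad and the keeper arm (more than 0.3 N on each), the keeper beyond 1.0 rad (all of step 3 and contact force between filter and stop above 0.3 N and x of filter in the frame of lane above 0.009 m and y of filter in the frame of lane below -0.08 m and angle between filter's own z axis and vertical below 0.08 rad and linear speed of filter below 0.01 m/s).
It fails at once if the canister presses on the stop, or the keeper on the canister, with more than 20 N (contact force between filter and stop above 20 N or contact force between filter and keeper above 20 N).
It fails at once if the hand strikes or presses the canister with more than 40 N (contact force between filter and the fingers above 40 N or contact force between filter and the arm above 40 N).
It fails at once if the canister is lifted off the plate or tipped (angle between filter's own z axis and vertical above 0.2 rad or height (world z) of filter above 0.02 m).
It fails at once if in the second half of the lane the canister strays from the fence by more than 8 mm (y of filter in the frame of lane below 0 m and x of filter in the frame of lane below 0.006 m).
It fails at once if a bystander is moved by more than 15 mm (distance of any of small_filter, adaptor, adaptor2, spanner, driver, meter, jar, gauge from where it was at the start of the episode above 0.015 m).
It also fails if it takes over 72 s, if anything falls off the work surface, if the arm or the gripper's body presses on something with over 40 N, if the wrist force passes 120 N, or if a joint passes its speed limit or range.

## Working session

There is one attempt and no reset: what is moved stays moved. The work goes in short steps, Python scripts to look and compute and a tool call to move; the robot and the scene stay as the last step left them, time stands still between calls to the robot, and variables do not carry over. Pictures are saved under pics/ and viewed, about 8 in all and at most 12, crops included, and the job is handed in when it is done.

Besides the shell and the picture viewer there is one more tool, called after ">>>" by a JSON object that holds its "fn" and its "kwargs". apply_moves: Moves the arm, as the interface text tells. Its arguments: {"type":"object","properties":{"targets":{"type":"array"},"force":{"type":"number"}},"required":["targets"]}

```bash
mkdir -p pics
cat > h.py <<'E'
import numpy as np, cv2
from station import get_obs, imaging, ticket, env
from scipy.spatial.transform import Rotation as R
def grab(n):
    o=get_obs(); p,d=imaging.camera(n); m=imaging.camera_model(n)
    np.savez(f'{n}.npz',p=p,d=d,ee=o['ee_pos'],rot=o['eef_rot'])
    return p,d,m
def c2w(n):
    m=imaging.camera_model(n)
    if 'cam_to_world' in m: return m,np.array(m['cam_to_world'])
    z=np.load(f'{n}.npz'); T=np.eye(4)
    T[:3,:3]=R.from_euler('xyz',z['rot']).as_matrix(); T[:3,3]=z['ee']
    return m,T@np.array(m['hand_eye'])
def rays(n,uv):
    m,T=c2w(n); K=np.array([[m['fx'],0,m['cx']],[0,m['fy'],m['cy']],[0,0,1.]])
    s=cv2.undistortPoints(np.float64(uv).reshape(-1,1,2),K,np.array([m['k1'],0,0,0.])).reshape(-1,2)
    return T,np.c_[s,np.ones(len(s))]
def atz(n,uv,z):
    T,r=rays(n,uv); w=r@T[:3,:3].T; return T[:3,3]+w*((z-T[2,3])/w[:,2])[:,None]
def atd(n,uv):
    d=np.load(f'{n}.npz')['d']; T,r=rays(n,uv)
    dd=np.array([np.median(d[int(v)-1:int(v)+2,int(u)-1:int(u)+2]) for u,v in uv])
    return (r*dd[:,None])@T[:3,:3].T+T[:3,3]
E
python3 - <<'E'
from h import *
o=get_obs(); print({k:np.round(v,3) for k,v in o.items()})
for n in('top','side'):
    p,d,m=grab(n); cv2.imwrite(f'pics/{n}0.png',p[...,::-1]); print(n,m)
E
```

```text
{'clock': np.float64(0.0), 'joint_positions': array([ 1.098,  0.494,  1.346, -0.   ,  1.303, -0.096]), 'qvel': array([-0.001,  0.001, -0.   ,  0.002, -0.   ,  0.   ]), 'tau': array([-1.0000e-03, -8.7882e+01, -3.8185e+01,  7.1000e-02,  5.3000e-02,
       -0.0000e+00]), 'ee_pos': array([0.23 , 0.581, 0.232]), 'eef_rot': array([-3.141e+00,  1.000e-03,  1.193e+00]), 'ft_force': array([ 0.491, -0.083,  0.018]), 'wrist_torque': array([ 0.003, -0.029,  0.002]), 'grip_width': np.float64(0.091)}
top {'fx': 510.973265650505, 'fy': 510.973265650505, 'cx': 321.95135362249067, 'cy': 201.9638523479986, 'k1': -0.00231677630223693, 'cam_to_world': array([[-7.56334124e-04, -9.90831367e-01,  1.35102297e-01,
         3.99103673e-01],
       [-9.99951295e-01,  2.07884342e-03,  9.64814074e-03,
         3.62031286e-02],
       [-9.84053699e-03, -1.35088420e-01, -9.90784680e-01,
         1.31358326e+00],
       [ 0.00000000e+00,  0.00000000e+00,  0.00000000e+00,
         1.00000000e+00]])}
side {'fx': 447.01908070316335, 'fy': 447.01908070316335, 'cx': 319.08601128013004, 'cy': 204.07606747435443, 'k1': -0.10420599992693606, 'cam_to_world': array([[ 0.99556082, -0.07616317,  0.05529765,  0.49315507],
       [-0.09398143, -0.7725062 ,  0.62801406, -0.71479291],
       [-0.00511376, -0.63042314, -0.77623483,  0.99360039],
       [ 0.        ,  0.        ,  0.        ,  1.        ]])}
```

View pics/top0.png

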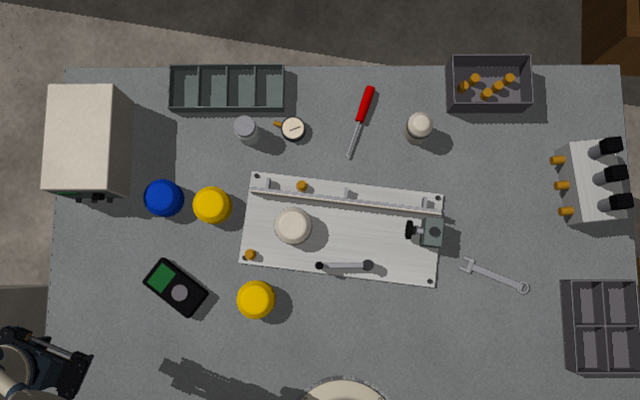

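View pics/side0.png

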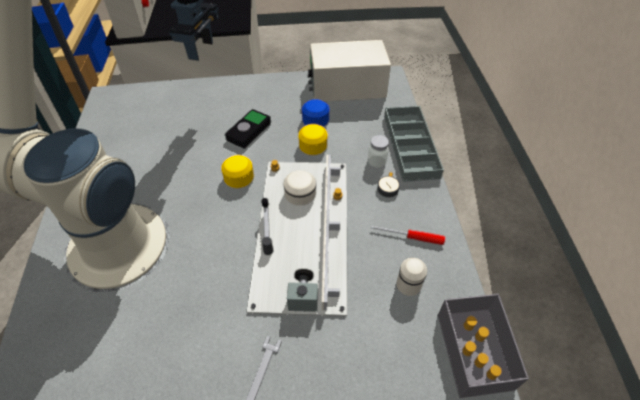

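Top view: the white wide canister is at (293,225) on the plate. The look-alikes are yellow (211,205) and (255,299), blue (163,198), and the narrow white bystander (419,125). The stop is at (431,232), the hinge near (368,265), the knob near (320,265) and the fence along the row ~195. I'll enlarge to confirm.

Run:
```python
from h import *
p=np.load('top.npz')['p'][160:300,225:460]
cv2.imwrite('pics/c1.png',cv2.resize(p,None,fx=3.4,fy=3.4,interpolation=cv2.INTER_CUBIC)[...,::-1])
```

```text
(no output)
```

View pics/c1.png

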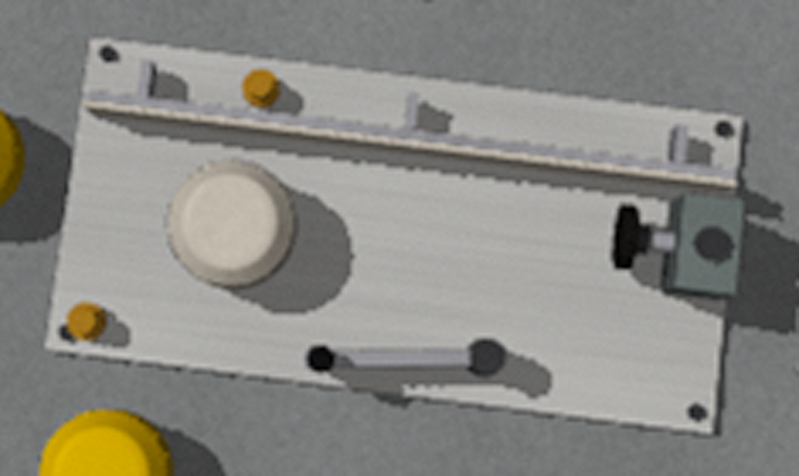

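The crop confirms the canister at crop (231,223), brass adaptors at (261,88) and (86,321), knob at (320,358), hinge at (487,356) and pad at about (620,237).

```bash
cat >> h.py <<'E'
def fitlane(uvc):
    P=atz('top',uvc,0.01)[:,:2]; L=np.array([[.12,.25],[.12,-.25],[-.12,-.25],[-.12,.25]])
    a=P-P.mean(0); b=L
    th=np.arctan2((b[:,0]*a[:,1]-b[:,1]*a[:,0]).sum(),(a*b).sum())
    return P.mean(0),th,P
E
python3 - <<'E'
from h import *
f=lambda c:np.array(c)/3.4+[225,160]
o,th,P=fitlane(f([[91,39],[745,118],[714,434],[46,349]]))
M=np.array([[np.cos(th),-np.sin(th)],[np.sin(th),np.cos(th)]])
print('lane',o,th,'resid',(P-o)@M)
tl=lambda p:(p[:,:2]-o)@M
z=np.load('top.npz');d=z['d']
vv,uu=np.mgrid[160:300,225:460]; uv=np.c_[uu.ravel(),vv.ravel()]
T,r=rays('top',uv); W=(r*d[vv,uu].ravel()[:,None])@T[:3,:3].T+T[:3,3]
l=tl(W)
s=(W[:,2]>.06)&(np.hypot(*(l-tl(atz('top',f([[231,222]]),.076))).T)<.07)&(l[:,0]<.05)
print('filter z',np.percentile(W[s,2],[5,50,95]),'lane',(l[s].min(0)+l[s].max(0))/2,np.ptp(l[s],0))
print('filt centre by pix',tl(atz('top',f([[231,222]]),.07)))
print('knob',tl(atz('top',f([[320,358]]),.074)),'hinge',tl(atz('top',f([[487,356]]),.055)),'pad face~',tl(atz('top',f([[613,237]]),.06)))
print('adaptor',tl(atz('top',f([[261,86],[86,320]]),.038)))
s=(W[:,2]>.045)&(l[:,0]>.04)&(l[:,0]<.09)&(l[:,1]>-.19); q=np.polyfit(l[s,1],l[s,0],1); print('fence',q,np.median(l[s,0]))
E
```

```text
lane [ 0.50829004 -0.00212532] -0.12558035993400463 resid [[ 0.11854842  0.25025673]
 [ 0.11908214 -0.25053509]
 [-0.11894852 -0.24971386]
 [-0.11868203  0.24999222]]
filter z [0.0637841  0.07461305 0.08076397] lane [-0.01119596  0.1234567 ] [0.09061606 0.09029173]
filt centre by pix [[-0.01219996  0.12076815]]
knob [[-0.1004962   0.04510771]] hinge [[-0.08396347 -0.07347309]] pad face~ [[ 0.01194986 -0.15367258]]
adaptor [[ 0.0938536   0.11448684]
 [-0.09405287  0.21912946]]
fence [-0.00311118  0.06757697] 0.06767435730250906
```

```bash
cat >> h.py <<'E'
O=np.array([.5083,-.0021]); TH=-.1256
M=np.array([[np.cos(TH),-np.sin(TH)],[np.sin(TH),np.cos(TH)]])
def state():
    o=get_obs(); l=(np.array(o['ee_pos'])[:2]-O)@M; f=np.array(o['ft_force'])
    print('t%.2f lane %s z%.4f yawL %.3f  F lane %s fz %.1f grip %.3f'%(o['clock'],np.round(l,4),o['ee_pos'][2],o['eef_rot'][2]-TH,np.round(f[:2]@M,2),f[2],o['grip_width']))
    return o
def plan(o,pts):  # pts: lane x,y,z,yaw in lane
    Rt=R.from_euler('xyz',o['eef_rot'])
    for x,y,z,a in pts:
        w=np.r_[O+M@[x,y],z]; s=Rt.inv().apply(w-o['ee_pos'])
        t=(Rt.inv()*R.from_euler('xyz',[np.pi,0,a+TH])).as_rotvec()/(np.pi/4)
        print(np.round(s,4).tolist(),np.round(t,4).tolist())
E
python3 - <<'E'
from h import *
o=state(); plan(o,[(-.095,.122,.15,np.pi/2),(-.095,.122,.045,np.pi/2)])
E
```

```text
t0.10 lane [-0.3487  0.5433] z0.2324 yawL 1.319  F lane [ 0.02 -0.55] fz -1.4 grip 0.091
[-0.3446, 0.3508, 0.0827] [-0.0003, 0.0013, -0.3211]
[-0.3445, 0.3508, 0.1877] [-0.0003, 0.0013, -0.3211]
```

>>> {"fn": "apply_moves", "kwargs": {"targets": [[-0.06, 0.06, 0.0, 0, 0, -0.1, 255], [-0.345, 0.351, 0.083, 0, 0, -0.321, 255], [-0.345, 0.351, 0.083, 0, 0, -0.321, 255], [-0.345, 0.351, 0.083, 0, 0, -0.321, 255], [-0.345, 0.351, 0.083, 0, 0, -0.321, 255], [-0.345, 0.351, 0.083, 0, 0, -0.321, 255], [-0.345, 0.351, 0.083, 0, 0, -0.321, 255], [-0.345, 0.351, 0.083, 0, 0, -0.321, 255], [-0.345, 0.351, 0.083, 0, 0, -0.321, 255], [-0.345, 0.351, 0.083, 0, 0, -0.321, 255]], "force": 20}}

```text
clock: 1.35
ee_pos: [0.4291, 0.1304, 0.1496]
eef_rot: [-3.141, 0.001, 1.444]
ft_force: [0.2, 0.5, 0.3]
grip_width: 0.0005
```

Run:
```python
from h import *
o=state(); plan(o,[(-.095,.122,.15,np.pi/2),(-.095,.122,.045,np.pi/2)])
p,d,m=grab('wrist'); cv2.imwrite('pics/w1.png',p[...,::-1])
```

```text
t1.35 lane [-0.0952  0.1215] z0.1496 yawL 1.570  F lane [0.14 0.53] fz 0.3 grip 0.000
[0.0005, 0.0002, -0.0004] [-0.0014, 0.0013, -0.0016]
[0.0006, 0.0003, 0.1046] [-0.0014, 0.0013, -0.0016]
```

View pics/w1.png

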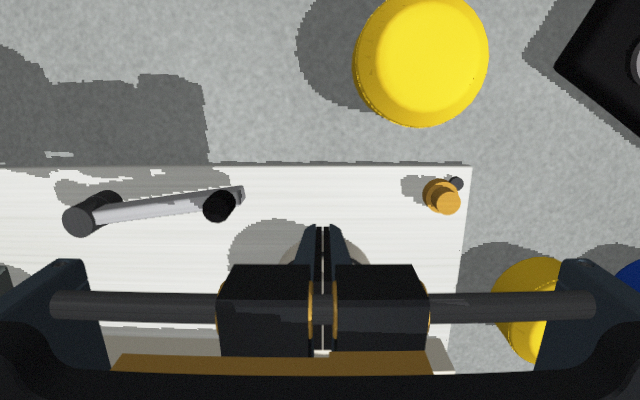

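The wrist view shows the closed fingers at (322,240) over the plate beside the canister. The knob (220,205) and adaptor (443,200) are well clear, so I'll go down.

>>> {"fn": "apply_moves", "kwargs": {"targets": [[0, 0, 0.05, 0, 0, 0, 255], [0, 0, 0.095, 0, 0, 0, 255], [0, 0, 0.105, 0, 0, 0, 255], [0, 0, 0.105, 0, 0, 0, 255], [0, 0.006, 0.105, 0, 0, 0, 255], [0, 0.012, 0.105, 0, 0, 0, 255], [0, 0.016, 0.105, 0, 0, 0, 255], [0, 0.02, 0.105, 0, 0, 0, 255]]}}

```text
clock: 2.4
ee_pos: [0.4492, 0.1283, 0.0451]
eef_rot: [-3.141, 0.001, 1.445]
ft_force: [-0.3, 0.9, -0.2]
grip_width: 0.0008
```

```bash
python3 -c "
from h import *
state()"
```

```text
t2.40 lane [-0.0749  0.122 ] z0.0451 yawL 1.571  F lane [-0.4   0.88] fz -0.2 grip 0.001
```

>>> {"fn": "apply_moves", "kwargs": {"targets": [[0, 0.002, 0, 0, 0, 0, 255], [0, 0.004, 0, 0, 0, 0, 255], [0, 0.006, 0, 0, 0, 0, 255], [0, 0.008, 0, 0, 0, 0, 255], [0, 0.01, 0, 0, 0, 0, 255], [0, 0.012, 0, 0, 0, 0, 255], [0, 0.014, 0, 0, 0, 0, 255], [0, 0.016, 0, 0, 0, 0, 255], [0, 0.018, 0, 0, 0, 0, 255]]}}

```text
clock: 3.52
ee_pos: [0.4654, 0.126, 0.0449]
eef_rot: [-3.138, 0.001, 1.445]
ft_force: [-8.4, 2.4, 6.8]
grip_width: 0.0003
```

```bash
python3 -c "
from h import *
state()"
```

```text
t3.52 lane [-0.0586  0.1217] z0.0449 yawL 1.571  F lane [-8.61  1.36] fz 6.8 grip 0.000
```

Run:
```python
from h import *
state()
p,d,m=grab('side'); q,_,_=grab('top')
a=cv2.resize(p[130:330,220:380],(480,600)); b=cv2.resize(q[160:300,235:335],(320,448)); b=cv2.copyMakeBorder(b,0,152,0,0,0)
cv2.imwrite('pics/s2.png',np.hstack([a,b])[...,::-1])
```

```text
t3.52 lane [-0.0586  0.1217] z0.0449 yawL 1.571  F lane [-8.61  1.36] fz 6.8 grip 0.000
```

View pics/s2.png

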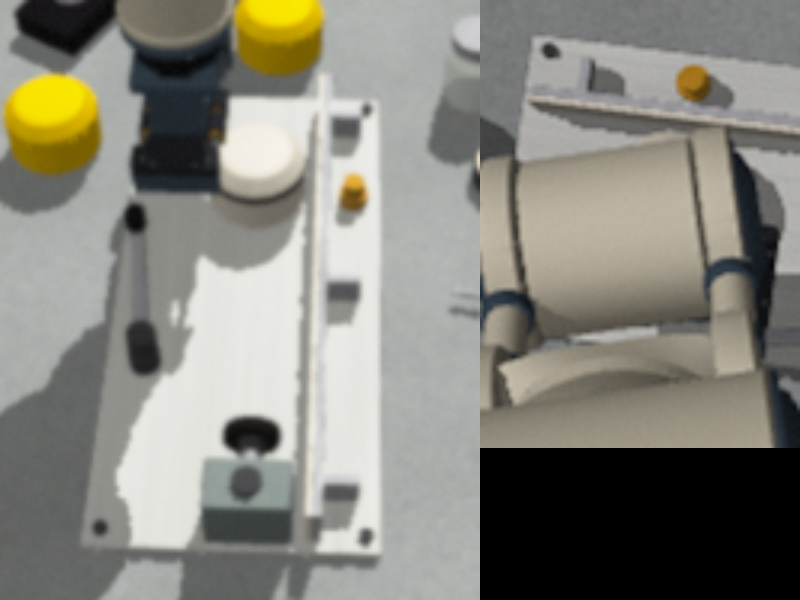

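Run:
```python
from h import *
o=state(); t=np.array(o['wrist_torque']); f=np.array(o['ft_force']); print(t,'lane torque',t[:2]@M)
p=np.load('wrist.npz'); 
z=np.load('side.npz'); print(np.round(atz('side',[[220+303/3,130+170/3],[220+259/3,130+150/3]],.07)[:,:2]@M-O@M,4))
```

```text
t3.62 lane [-0.0582  0.1218] z0.0449 yawL 1.571  F lane [-6.51  0.43] fz 4.1 grip 0.000
[0.1912221  0.87821034 0.01688425] lane torque [0.07970235 0.8952468 ]
[[0.0492 0.1024]
 [0.0077 0.126 ]]
```

Part of the push is going upward (fz 4–7 N), so contact may be high on the can. I'll back off and lean the tool so the tips touch first, low down.

>>> {"fn": "apply_moves", "kwargs": {"targets": [[0, -0.008, 0, 0, 0, 0, 255], [0, -0.012, 0, -0.11, 0, 0, 255], [0, -0.012, 0, -0.22, 0, 0, 255], [0, -0.012, 0, -0.22, 0, 0, 255], [0, -0.012, 0, -0.22, 0, 0, 255]]}}

```text
clock: 4.25
ee_pos: [0.4544, 0.1276, 0.045]
eef_rot: [2.973, 0.001, 1.445]
ft_force: [0.7, -0.2, 1.1]
grip_width: 0.0002
```

```bash
python3 -c "
from h import *
o=state();t=np.array(o['wrist_torque']);print(t[:2]@M,o['eef_rot'])"
```

```text
t4.25 lane [-0.0697  0.1219] z0.0450 yawL 1.571  F lane [ 0.68 -0.08] fz 1.1 grip 0.000
[0.01916192 0.13450508] [2.97250027e+00 1.24478213e-03 1.44512382e+00]
```

>>> {"fn": "apply_moves", "kwargs": {"targets": [[0, 0.004, 0.0007, 0, 0, 0, 255], [0, 0.006, 0.001, 0, 0, 0, 255], [0, 0.0075, 0.0013, 0, 0, 0, 255], [0, 0.009, 0.0015, 0, 0, 0, 255], [0, 0.0105, 0.0018, 0, 0, 0, 255], [0, 0.012, 0.002, 0, 0, 0, 255], [0, 0.013, 0.0022, 0, 0, 0, 255], [0, 0.014, 0.0024, 0, 0, 0, 255]]}}

```text
clock: 5.25
ee_pos: [0.4671, 0.1256, 0.0448]
eef_rot: [2.975, 0.002, 1.445]
ft_force: [-7.3, 1.6, 5.3]
grip_width: 0.0006
```

```bash
python3 -c "
from h import *
o=state();t=np.array(o['wrist_torque']);print(t[:2]@M,o['eef_rot'])"
```

```text
t5.25 lane [-0.0568  0.1216] z0.0448 yawL 1.571  F lane [-7.4   0.64] fz 5.3 grip 0.001
[0.09211958 1.23876213] [2.97496795e+00 2.02237627e-03 1.44520729e+00]
```

>>> {"fn": "apply_moves", "kwargs": {"targets": [[0, 0.0015, 0.0, 0, 0, 0, 255], [0, 0.003, 0.0, 0, 0, 0, 255], [0, 0.0045, 0.0002, 0, 0, 0, 255], [0, 0.006, 0.0004, 0, 0, 0, 255], [0, 0.007, 0.0006, 0, 0, 0, 255]]}}

```text
clock: 5.88
ee_pos: [0.4741, 0.1247, 0.0453]
eef_rot: [2.975, 0.002, 1.445]
ft_force: [-3.0, 0.2, -2.3]
grip_width: 0.0003
```

```bash
python3 -c "
from h import *
o=state();t=np.array(o['wrist_torque']);print(t[:2]@M,o['eef_rot'])"
```

```text
t5.88 lane [-0.0498  0.1215] z0.0453 yawL 1.571  F lane [-3.02 -0.16] fz -2.3 grip 0.000
[0.07847621 0.77833464] [2.97519285e+00 2.08977547e-03 1.44514563e+00]
```

>>> {"fn": "apply_moves", "kwargs": {"targets": [[0, 0.001, 0.0001, 0, 0, 0, 255], [0, 0.002, 0.0003, 0, 0, 0, 255], [0, 0.003, 0.0004, 0, 0, 0, 255]]}}

```text
clock: 6.25
ee_pos: [0.4747, 0.1243, 0.0449]
eef_rot: [2.979, 0.003, 1.445]
ft_force: [-18.1, 10.2, 8.5]
grip_width: 0.0002
```

```bash
python3 -c "
from h import *
o=state();t=np.array(o['wrist_torque']);print(t[:2]@M,o['eef_rot'])"
```

```text
t6.25 lane [-0.0492  0.1212] z0.0449 yawL 1.571  F lane [-19.21   7.89] fz 8.5 grip 0.000
[1.36517727 3.23822679] [2.97935937 0.00302498 1.44513964]
```

The jump to 19 N shows the canister is against the fence at y≈0.12. Next I'll go round to its +y side.

```bash
sed -i 's/def plan(o,pts)/def plan(o,pts,roll=2.967)/; s/\[np.pi,0,a+TH\]/[roll,0,a+TH]/' h.py; python3 -c "
from h import *
o=state();plan(o,[(-.09,.121,.045,np.pi/2),(-.09,.121,.14,np.pi/2),(-.04,.201,.14,1.0),(-.015,.201,.14,.349),(-.015,.201,.055,.349)])"
```

```text
t6.25 lane [-0.0492  0.1212] z0.0449 yawL 1.571  F lane [-19.21   7.89] fz 8.5 grip 0.000
[-0.0002, -0.0403, -0.0067] [-0.0157, 0.0038, 0.0006]
[-0.0005, -0.0249, -0.1004] [-0.0157, 0.0038, 0.0006]
[0.0795, 0.0244, -0.0926] [-0.0142, -0.1181, 0.717]
[0.0795, 0.0491, -0.0885] [-0.0114, -0.2574, 1.5341]
[0.0797, 0.0354, -0.0047] [-0.0114, -0.2574, 1.5341]
```

>>> {"fn": "apply_moves", "kwargs": {"targets": [[0, -0.025, -0.004, 0, 0, 0, 255], [0, -0.04, -0.007, 0, 0, 0, 255], [0, -0.033, -0.05, 0, 0, 0, 255], [0, -0.025, -0.1, 0, 0, 0, 255], [0.0795, 0.0244, -0.0926, -0.014, -0.118, 0.717, 255], [0.0795, 0.0244, -0.0926, -0.014, -0.118, 0.717, 255], [0.0795, 0.0244, -0.0926, -0.014, -0.118, 0.717, 255], [0.0795, 0.0244, -0.0926, -0.014, -0.118, 0.717, 255], [0.0795, 0.0244, -0.0926, -0.014, -0.118, 0.717, 255]]}}

```text
clock: 7.38
ee_pos: [0.4942, 0.2027, 0.1401]
eef_rot: [2.967, -0.001, 0.875]
ft_force: [0.4, -0.5, 0.4]
grip_width: 0.0
```

```bash
python3 -c "
from h import *
o=state();plan(o,[(-.015,.201,.14,.349),(-.015,.201,.055,.349)])"
```

```text
t7.38 lane [-0.0397  0.2014] z0.1401 yawL 1.001  F lane [ 0.46 -0.48] fz 0.4 grip 0.000
[0.013, 0.0207, 0.0038] [0.0001, -0.1452, 0.8173]
[0.0129, 0.0059, 0.0875] [0.0001, -0.1452, 0.8173]
```

>>> {"fn": "apply_moves", "kwargs": {"targets": [[0.013, 0.0207, 0.0038, 0, -0.145, 0.817, 255], [0.013, 0.0207, 0.0038, 0, -0.145, 0.817, 255], [0.013, 0.0207, 0.0038, 0, -0.145, 0.817, 255], [0.013, 0.0207, 0.0038, 0, -0.145, 0.817, 255], [0.013, 0.013, 0.045, 0, -0.145, 0.817, 255], [0.013, 0.006, 0.08, 0, -0.145, 0.817, 255], [0.013, 0.0059, 0.0875, 0, -0.145, 0.817, 255], [0.013, 0.0059, 0.0875, 0, -0.145, 0.817, 255]]}}

```text
clock: 8.38
ee_pos: [0.5191, 0.1991, 0.0555]
eef_rot: [2.967, -0.0, 0.224]
ft_force: [-0.4, 0.7, 0.3]
grip_width: 0.0005
```

Run:
```python
from h import *
o=state()
plan(o,[(-.015,.201-d,.055,.349) for d in (.01,.02,.05,.1,.14)])
p,d,m=grab('side'); a=cv2.resize(p[100:330,220:380],(417,600)); cv2.imwrite('pics/s3.png',a[...,::-1])
```

```text
t8.38 lane [-0.0145  0.201 ] z0.0555 yawL 0.350  F lane [-0.5   0.59] fz 0.3 grip 0.000
[-0.0039, 0.009, 0.0021] [-0.0, -0.0005, 0.0009]
[-0.0073, 0.0183, 0.0037] [-0.0, -0.0005, 0.0009]
[-0.0176, 0.046, 0.0086] [-0.0, -0.0005, 0.0009]
[-0.0347, 0.0923, 0.0168] [-0.0, -0.0005, 0.0009]
[-0.0484, 0.1293, 0.0233] [-0.0, -0.0005, 0.0009]
```

View pics/s3.png

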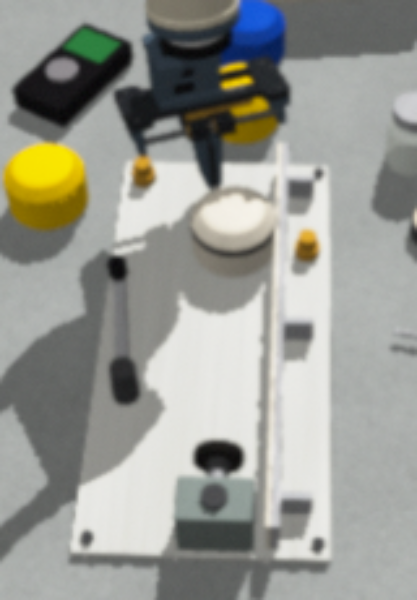

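The canister stands against the fence, with the fingertip behind it near (213,182). I'll push along -y.

>>> {"fn": "apply_moves", "kwargs": {"targets": [[-0.0034, 0.0092, 0.002, 0, 0, 0, 255], [-0.0055, 0.0148, 0.0031, 0, 0, 0, 255], [-0.0065, 0.0176, 0.0036, 0, 0, 0, 255], [-0.0075, 0.0203, 0.0041, 0, 0, 0, 255], [-0.0086, 0.0231, 0.0046, 0, 0, 0, 255], [-0.0096, 0.0259, 0.005, 0, 0, 0, 255], [-0.0106, 0.0287, 0.0055, 0, 0, 0, 255], [-0.0117, 0.0315, 0.006, 0, 0, 0, 255]]}}

```text
clock: 9.43
ee_pos: [0.515, 0.1661, 0.0557]
eef_rot: [2.968, -0.002, 0.224]
ft_force: [-3.0, 8.3, 4.0]
grip_width: 0.0005
```

```bash
python3 -c "
from h import *
o=state();t=np.array(o['wrist_torque']);print(t[:2]@M)
plan(o,[(-.0149,o2,.055,.349) for o2 in (.15,.13,.11)])"
```

```text
t9.43 lane [-0.0144  0.1677] z0.0557 yawL 0.350  F lane [-4.03  7.89] fz 4.0 grip 0.000
[1.28550126 0.75432086]
[-0.0065, 0.0161, 0.0035] [-0.0014, -0.0025, 0.0004]
[-0.0134, 0.0346, 0.0067] [-0.0014, -0.0025, 0.0004]
[-0.0202, 0.0531, 0.01] [-0.0014, -0.0025, 0.0004]
```

>>> {"fn": "apply_moves", "kwargs": {"targets": [[-0.002, 0.0055, 0.001, 0, 0, 0, 255], [-0.004, 0.011, 0.002, 0, 0, 0, 255], [-0.0061, 0.0165, 0.0029, 0, 0, 0, 255], [-0.0081, 0.022, 0.0039, 0, 0, 0, 255], [-0.0102, 0.0275, 0.0049, 0, 0, 0, 255], [-0.0122, 0.033, 0.0058, 0, 0, 0, 255], [-0.0142, 0.0385, 0.0068, 0, 0, 0, 255], [-0.0163, 0.044, 0.0078, 0, 0, 0, 255], [-0.0183, 0.0495, 0.0088, 0, 0, 0, 255], [-0.0202, 0.055, 0.0097, 0, 0, 0, 255]]}}

```text
clock: 10.68
ee_pos: [0.5075, 0.1077, 0.0557]
eef_rot: [2.969, -0.002, 0.224]
ft_force: [-3.9, 8.1, 4.6]
grip_width: 0.0006
```

Run:
```python
from h import *
o=state();t=np.array(o['wrist_torque']);print(t[:2]@M)
plan(o,[(-.0149,o2,.055,.349) for o2 in (.08,.05,.03)])
p,d,m=grab('side'); a=cv2.resize(p[100:330,220:380],(417,600)); cv2.imwrite('pics/s4.png',a[...,::-1])
```

```text
t10.68 lane [-0.0146  0.1088] z0.0557 yawL 0.350  F lane [-4.84  7.58] fz 4.6 grip 0.001
[1.32059071 0.79600622]
[-0.0102, 0.0264, 0.0053] [-0.0026, -0.0027, 0.0004]
[-0.0205, 0.0542, 0.0101] [-0.0026, -0.0027, 0.0004]
[-0.0273, 0.0727, 0.0133] [-0.0026, -0.0027, 0.0004]
```

View pics/s4.png

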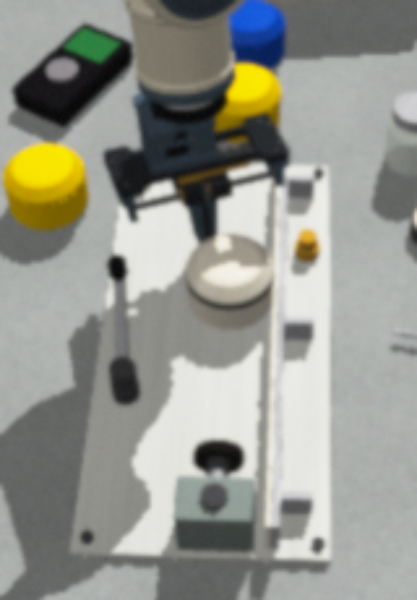

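>>> {"fn": "apply_moves", "kwargs": {"targets": [[-0.002, 0.0055, 0.001, 0, 0, 0, 255], [-0.004, 0.011, 0.002, 0, 0, 0, 255], [-0.0061, 0.0165, 0.0029, 0, 0, 0, 255], [-0.0081, 0.022, 0.0039, 0, 0, 0, 255], [-0.0102, 0.0275, 0.0049, 0, 0, 0, 255], [-0.0122, 0.033, 0.0058, 0, 0, 0, 255], [-0.0142, 0.0385, 0.0068, 0, 0, 0, 255], [-0.0163, 0.044, 0.0078, 0, 0, 0, 255], [-0.0183, 0.0495, 0.0088, 0, 0, 0, 255], [-0.0202, 0.055, 0.0097, 0, 0, 0, 255]]}}

```text
clock: 11.98
ee_pos: [0.4995, 0.0486, 0.0556]
eef_rot: [2.97, -0.002, 0.224]
ft_force: [-4.3, 9.6, 6.3]
grip_width: 0.0004
```

Run:
```python
from h import *
o=state();t=np.array(o['wrist_torque']);print(t[:2]@M)
plan(o,[(-.0149,o2,.055,.349) for o2 in (.03,.0,-.02)])
```

```text
t11.97 lane [-0.015   0.0492] z0.0556 yawL 0.350  F lane [-5.44  8.99] fz 6.3 grip 0.000
[1.50962956 0.8946085 ]
[-0.0064, 0.0177, 0.0037] [-0.0033, -0.002, 0.0003]
[-0.0167, 0.0455, 0.0085] [-0.0033, -0.002, 0.0003]
[-0.0236, 0.064, 0.0117] [-0.0033, -0.002, 0.0003]
```

>>> {"fn": "apply_moves", "kwargs": {"targets": [[-0.0018, 0.005, 0.0006, 0, 0, 0, 255], [-0.0036, 0.0098, 0.0014, 0, 0, 0, 255], [-0.0053, 0.0144, 0.0022, 0, 0, 0, 255], [-0.007, 0.019, 0.0031, 0, 0, 0, 255], [-0.0087, 0.0236, 0.0039, 0, 0, 0, 255], [-0.0104, 0.0282, 0.0047, 0, 0, 0, 255], [-0.0121, 0.0328, 0.0055, 0, 0, 0, 255], [-0.0138, 0.0374, 0.0064, 0, 0, 0, 255], [-0.0155, 0.042, 0.0072, 0, 0, 0, 255]]}}

```text
clock: 13.1
ee_pos: [0.4932, 0.004, 0.0556]
eef_rot: [2.97, -0.001, 0.224]
ft_force: [-4.6, 10.7, 6.5]
grip_width: 0.0005
```

Run:
```python
from h import *
o=state();t=np.array(o['wrist_torque']);print(t[:2]@M)
p,d,m=grab('side'); a=cv2.resize(p[150:330,240:370],(433,600)); cv2.imwrite('pics/s5.png',a[...,::-1])
```

```text
t13.10 lane [-0.0158  0.0042] z0.0556 yawL 0.349  F lane [-5.94 10.04] fz 6.5 grip 0.000
[1.47030149 0.9676355 ]
```

View pics/s5.png

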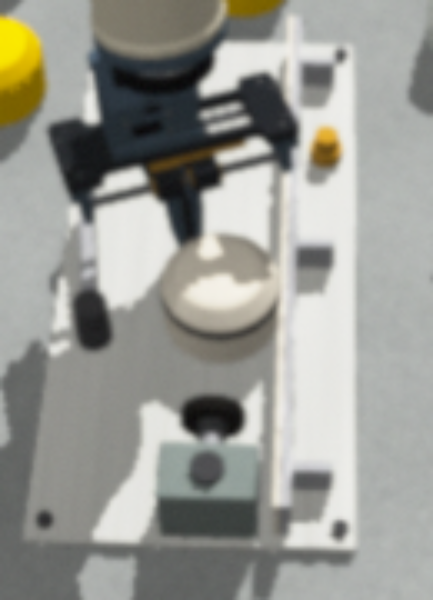

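The canister is still against the fence and the pad is ahead at (213,415). From here I'll approach more slowly.

>>> {"fn": "apply_moves", "kwargs": {"targets": [[-0.0012, 0.0042, 0.0005, 0, 0, 0, 255], [-0.0025, 0.008, 0.0011, 0, 0, 0, 255], [-0.0037, 0.0115, 0.0018, 0, 0, 0, 255], [-0.005, 0.0152, 0.0024, 0, 0, 0, 255], [-0.0062, 0.0184, 0.003, 0, 0, 0, 255], [-0.0073, 0.0212, 0.0034, 0, 0, 0, 255], [-0.0083, 0.024, 0.0039, 0, 0, 0, 255]]}}

```text
clock: 14.02
ee_pos: [0.4896, -0.0216, 0.0558]
eef_rot: [2.971, 0.001, 0.224]
ft_force: [-2.8, 8.6, 3.7]
grip_width: 0.0005
```

Run:
```python
from h import *
o=state();t=np.array(o['wrist_torque']);print(t[:2]@M)
```

```text
t14.03 lane [-0.0162 -0.0217] z0.0558 yawL 0.349  F lane [-3.86  8.19] fz 3.7 grip 0.001
[1.30154011 0.85369875]
```

>>> {"fn": "apply_moves", "kwargs": {"targets": [[-0.0004, 0.0013, 0.0002, 0, 0, 0, 255], [-0.0008, 0.0026, 0.0004, 0, 0, 0, 255], [-0.0012, 0.0038, 0.0006, 0, 0, 0, 255], [-0.0017, 0.005, 0.0008, 0, 0, 0, 255], [-0.0021, 0.0063, 0.001, 0, 0, 0, 255], [-0.0025, 0.0075, 0.0012, 0, 0, 0, 255]]}}

```text
clock: 14.78
ee_pos: [0.4878, -0.029, 0.0557]
eef_rot: [2.972, 0.002, 0.223]
ft_force: [-5.1, 9.1, 5.5]
grip_width: 0.0004
```

Run:
```python
from h import *
o=state();t=np.array(o['wrist_torque']);print(t[:2]@M)
```

```text
t14.78 lane [-0.017  -0.0292] z0.0557 yawL 0.349  F lane [-6.25  8.41] fz 5.5 grip 0.000
[1.52651492 1.09607054]
```

>>> {"fn": "apply_moves", "kwargs": {"targets": [[-0.0003, 0.0012, 0.0001, 0, 0, 0, 255], [-0.0006, 0.0023, 0.0003, 0, 0, 0, 255], [-0.001, 0.0035, 0.0005, 0, 0, 0, 255], [-0.0014, 0.0047, 0.0007, 0, 0, 0, 255]]}}

```text
clock: 15.28
ee_pos: [0.4863, -0.0332, 0.0557]
eef_rot: [2.973, 0.004, 0.223]
ft_force: [-5.7, 10.9, 7.3]
grip_width: 0.0004
```

>>> {"fn": "apply_moves", "kwargs": {"targets": [[-0.0003, 0.0012, 0.0001, 0, 0, 0, 255], [-0.0006, 0.0023, 0.0003, 0, 0, 0, 255], [-0.001, 0.0033, 0.0005, 0, 0, 0, 255]]}}

```text
clock: 15.65
ee_pos: [0.4851, -0.0361, 0.0557]
eef_rot: [2.975, 0.005, 0.223]
ft_force: [-5.7, 12.2, 7.6]
grip_width: 0.0002
```

Run:
```python
from h import *
o=state();t=np.array(o['wrist_torque']);print(t[:2]@M)
p,d,m=grab('side'); a=cv2.resize(p[180:300,260:350],(450,600),interpolation=cv2.INTER_CUBIC); cv2.imwrite('pics/s6.png',a[...,::-1])
```

```text
t15.65 lane [-0.0188 -0.0366] z0.0557 yawL 0.349  F lane [-7.17 11.41] fz 7.6 grip 0.000
[1.78148422 1.12819466]
```

View pics/s6.png

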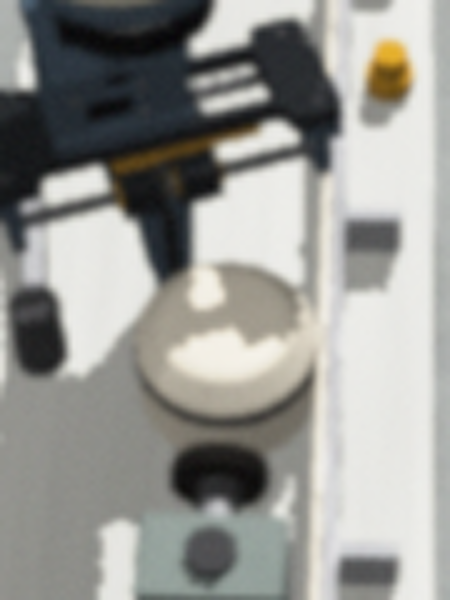

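Contact has crept 11 mm off the finger's centre. I'll back off, shift +x, and come in again centred.

Run:
```python
from h import *
o=state()
plan(o,[(-.022,-.024,.056,.349),(-.007,-.022,.057,.349),(-.007,-.026,.057,.349),(-.007,-.0295,.057,.349),(-.007,-.0325,.057,.349),(-.007,-.0365,.057,.349)])
```

```text
t15.70 lane [-0.0188 -0.0367] z0.0557 yawL 0.349  F lane [-6.97  9.93] fz 7.1 grip 0.000
[0.0013, -0.0128, -0.0025] [-0.0097, 0.0061, 0.0006]
[0.0161, -0.0094, -0.003] [-0.0097, 0.0061, 0.0006]
[0.0147, -0.0057, -0.0023] [-0.0097, 0.0061, 0.0006]
[0.0135, -0.0025, -0.0018] [-0.0097, 0.0061, 0.0006]
[0.0125, 0.0003, -0.0013] [-0.0097, 0.0061, 0.0006]
[0.0111, 0.004, -0.0007] [-0.0097, 0.0061, 0.0006]
```

>>> {"fn": "apply_moves", "kwargs": {"targets": [[0.0013, -0.0128, -0.0025, -0.01, 0, 0, 255], [0.0013, -0.0128, -0.0025, -0.01, 0, 0, 255], [0.0161, -0.0094, -0.003, -0.01, 0.006, 0, 255], [0.0161, -0.0094, -0.003, -0.01, 0.006, 0, 255], [0.0147, -0.0057, -0.0023, -0.01, 0.006, 0, 255], [0.0135, -0.0025, -0.0018, -0.01, 0.006, 0, 255], [0.0125, 0.0003, -0.0013, -0.01, 0.006, 0, 255], [0.0121, 0.0014, -0.0011, -0.01, 0.006, 0, 255]]}}

```text
clock: 16.7
ee_pos: [0.4966, -0.0346, 0.0569]
eef_rot: [2.967, 0.001, 0.223]
ft_force: [-1.7, 6.5, 1.4]
grip_width: 0.0008
```

Run:
```python
from h import *
o=state();t=np.array(o['wrist_torque']);print(t[:2]@M)
```

```text
t16.70 lane [-0.0075 -0.0337] z0.0569 yawL 0.349  F lane [-2.54  6.2 ] fz 1.4 grip 0.001
[1.02843807 0.52609093]
```

>>> {"fn": "apply_moves", "kwargs": {"targets": [[-0.0003, 0.001, 0.0001, 0, 0, 0, 255], [-0.0006, 0.0019, 0.0003, 0, 0, 0, 255], [-0.0009, 0.0028, 0.0004, 0, 0, 0, 255]]}}

```text
clock: 17.08
ee_pos: [0.4958, -0.0374, 0.0569]
eef_rot: [2.968, 0.001, 0.223]
ft_force: [-1.2, 6.7, 0.8]
grip_width: 0.0001
```

>>> {"fn": "apply_moves", "kwargs": {"targets": [[-0.0003, 0.001, 0.0001, 0, 0, 0, 255], [-0.0006, 0.0019, 0.0003, 0, 0, 0, 255], [-0.0009, 0.0028, 0.0004, 0, 0, 0, 255]]}}

```text
clock: 17.45
ee_pos: [0.495, -0.0401, 0.0569]
eef_rot: [2.969, 0.002, 0.223]
ft_force: [-2.1, 6.5, 2.0]
grip_width: 0.0004
```

Run:
```python
from h import *
o=state();t=np.array(o['wrist_torque']);print(t[:2]@M)
```

```text
t17.45 lane [-0.0084 -0.0394] z0.0569 yawL 0.349  F lane [-2.85  6.18] fz 2.0 grip 0.000
[1.02972129 0.50591007]
```

>>> {"fn": "apply_moves", "kwargs": {"targets": [[-0.0002, 0.001, 0.0001, 0, 0, 0, 255], [-0.0004, 0.0019, 0.0003, 0, 0, 0, 255]]}}

```text
clock: 17.7
ee_pos: [0.4946, -0.0419, 0.0569]
eef_rot: [2.969, 0.002, 0.223]
ft_force: [-1.6, 6.8, 2.7]
grip_width: 0.0004
```

>>> {"fn": "apply_moves", "kwargs": {"targets": [[-0.0002, 0.001, 0.0001, 0, 0, 0, 255], [-0.0004, 0.0019, 0.0003, 0, 0, 0, 255]]}}

```text
clock: 17.95
ee_pos: [0.4941, -0.0436, 0.0569]
eef_rot: [2.97, 0.003, 0.222]
ft_force: [-1.9, 7.5, 3.3]
grip_width: 0.0004
```

Run:
```python
from h import *
o=state();t=np.array(o['wrist_torque']);print(t[:2]@M)
```

```text
t17.95 lane [-0.0089 -0.043 ] z0.0569 yawL 0.348  F lane [-2.86  7.17] fz 3.3 grip 0.000
[1.18870246 0.56618467]
```

>>> {"fn": "apply_moves", "kwargs": {"targets": [[-0.0002, 0.001, 0.0, 0, 0, 0, 255], [-0.0004, 0.0019, 0.0001, 0, 0, 0, 255]]}}

```text
clock: 18.2
ee_pos: [0.4936, -0.0453, 0.057]
eef_rot: [2.97, 0.004, 0.222]
ft_force: [-1.9, 6.1, 1.2]
grip_width: 0.0006
```

>>> {"fn": "apply_moves", "kwargs": {"targets": [[-0.0002, 0.001, 0.0, 0, 0, 0, 255], [-0.0004, 0.0019, 0.0001, 0, 0, 0, 255]]}}

```text
clock: 18.45
ee_pos: [0.4931, -0.0472, 0.0571]
eef_rot: [2.971, 0.004, 0.222]
ft_force: [-1.5, 5.1, -0.6]
grip_width: 0.0004
```

Run:
```python
from h import *
o=state();t=np.array(o['wrist_torque']);print(t[:2]@M)
```

```text
t18.45 lane [-0.0095 -0.0466] z0.0571 yawL 0.348  F lane [-2.13  4.88] fz -0.6 grip 0.000
[0.93738266 0.58721202]
```

>>> {"fn": "apply_moves", "kwargs": {"targets": [[-0.0002, 0.001, 0.0001, 0, 0, 0, 255], [-0.0004, 0.0019, 0.0003, 0, 0, 0, 255]]}}

```text
clock: 18.7
ee_pos: [0.4926, -0.049, 0.057]
eef_rot: [2.971, 0.005, 0.222]
ft_force: [-1.9, 6.6, 1.2]
grip_width: 0.0009
```

>>> {"fn": "apply_moves", "kwargs": {"targets": [[-0.0002, 0.001, 0.0001, 0, 0, 0, 255], [-0.0004, 0.0019, 0.0003, 0, 0, 0, 255]]}}

```text
clock: 18.95
ee_pos: [0.4922, -0.0508, 0.057]
eef_rot: [2.972, 0.006, 0.222]
ft_force: [-1.9, 5.9, 1.6]
grip_width: 0.0003
```

Run:
```python
from h import *
o=state();t=np.array(o['wrist_torque']);print(t[:2]@M)
```

```text
t18.95 lane [-0.0099 -0.0503] z0.0570 yawL 0.347  F lane [-2.66  5.58] fz 1.6 grip 0.000
[1.08506421 0.55426004]
```

>>> {"fn": "apply_moves", "kwargs": {"targets": [[-0.0002, 0.001, 0.0001, 0, 0, 0, 255], [-0.0004, 0.0019, 0.0003, 0, 0, 0, 255]]}}

```text
clock: 19.2
ee_pos: [0.4918, -0.0525, 0.057]
eef_rot: [2.972, 0.006, 0.222]
ft_force: [-1.0, 10.8, 3.4]
grip_width: 0.0004
```

>>> {"fn": "apply_moves", "kwargs": {"targets": [[-0.0002, 0.001, 0.0001, 0, 0, 0, 255], [-0.0004, 0.0019, 0.0003, 0, 0, 0, 255]]}}

```text
clock: 19.45
ee_pos: [0.4916, -0.054, 0.057]
eef_rot: [2.973, 0.006, 0.221]
ft_force: [-2.2, 12.5, 2.7]
grip_width: 0.0003
```

Run:
```python
from h import *
o=state();t=np.array(o['wrist_torque']);print(t[:2]@M)
p,d,m=grab('side'); a=cv2.resize(p[180:300,260:350],(450,600),interpolation=cv2.INTER_CUBIC); cv2.imwrite('pics/s7.png',a[...,::-1])
```

```text
t19.45 lane [-0.0101 -0.0535] z0.0570 yawL 0.347  F lane [-3.7  12.15] fz 2.7 grip 0.000
[2.19375426 0.55630622]
```

View pics/s7.png

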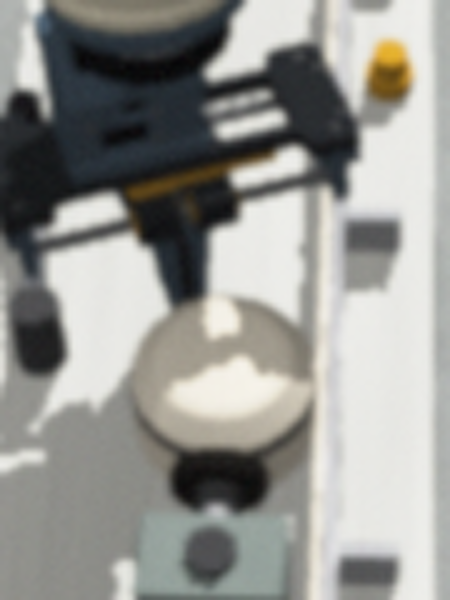

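The can has met the pad: force went from 5.6 to 12.2 N over about 3 mm, matching 2 N/mm. A little more gives about 10 N, and then I hold.

>>> {"fn": "apply_moves", "kwargs": {"targets": [[-0.0003, 0.001, 0.0001, 0, 0, 0, 255], [-0.0006, 0.002, 0.0003, 0, 0, 0, 255], [-0.0006, 0.002, 0.0003, 0, 0, 0, 255], [-0.0006, 0.002, 0.0003, 0, 0, 0, 255], [-0.0006, 0.002, 0.0003, 0, 0, 0, 255]]}}

```text
clock: 20.12
ee_pos: [0.4913, -0.0555, 0.057]
eef_rot: [2.974, 0.006, 0.221]
ft_force: [-1.1, 13.1, 2.6]
grip_width: 0.0006
```

Run:
```python
from h import *
o=state();t=np.array(o['wrist_torque']);print(t[:2]@M)
```

```text
t20.12 lane [-0.0102 -0.0551] z0.0570 yawL 0.347  F lane [-2.78 12.87] fz 2.6 grip 0.001
[2.22000294 0.40780002]
```

>>> {"fn": "apply_moves", "kwargs": {"targets": [[-0.0003, 0.0012, 0.0001, 0, 0, 0, 255], [-0.0003, 0.0015, 0.0001, 0, 0, 0, 255], [-0.0003, 0.0015, 0.0001, 0, 0, 0, 255], [-0.0003, 0.0015, 0.0001, 0, 0, 0, 255]]}}

```text
clock: 20.62
ee_pos: [0.4911, -0.0562, 0.0571]
eef_rot: [2.975, 0.005, 0.221]
ft_force: [-0.8, 14.4, 2.2]
grip_width: 0.0009
```

Run:
```python
from h import *
o=state()
import numpy as np
plan(o,[(-.02,-.03,.058,.349),(-.05,.03,.14,.349),(-.145,.05,.14,1.45),(-.145,.05,.077,1.45)])
```

```text
t20.62 lane [-0.0103 -0.0559] z0.0571 yawL 0.347  F lane [-2.58 14.21] fz 2.2 grip 0.001
[-0.0004, -0.0271, -0.0055] [-0.0103, 0.0072, -0.0018]
[-0.0086, -0.0792, -0.0973] [-0.0103, 0.0072, -0.0018]
[-0.0912, -0.1297, -0.1054] [-0.013, 0.2444, -1.3834]
[-0.0908, -0.1401, -0.0432] [-0.013, 0.2444, -1.3834]
```

Pad step held for well over 0.2 s. I'll retreat and move to the outside of the knob.

>>> {"fn": "apply_moves", "kwargs": {"targets": [[-0.0001, -0.006, -0.001, 0, 0, 0, 255], [-0.0004, -0.027, -0.0055, 0, 0, 0, 255], [-0.004, -0.05, -0.05, 0, 0, 0, 255], [-0.0086, -0.0792, -0.0973, 0, 0, 0, 255], [-0.0912, -0.1297, -0.1054, -0.01, 0.15, -0.9, 221], [-0.0912, -0.1297, -0.1054, -0.01, 0.15, -0.9, 221], [-0.0912, -0.1297, -0.1054, -0.01, 0.15, -0.9, 221], [-0.0912, -0.1297, -0.1054, -0.01, 0.15, -0.9, 221], [-0.0912, -0.1297, -0.1054, -0.01, 0.15, -0.9, 221], [-0.0912, -0.1297, -0.1054, -0.01, 0.15, -0.9, 221]]}}

```text
clock: 21.88
ee_pos: [0.3709, 0.0656, 0.1401]
eef_rot: [2.972, 0.007, 0.934]
ft_force: [-1.2, 0.6, -0.8]
grip_width: 0.012
```

Run:
```python
from h import *
o=state()
plan(o,[(-.144,.038,.13,1.70),(-.144,.038,.077,1.70)],np.pi)
p,d,m=grab('side'); a=cv2.resize(p[160:320,240:360],(450,600),interpolation=cv2.INTER_CUBIC); cv2.imwrite('pics/s8.png',a[...,::-1])
```

```text
t21.88 lane [-0.1448  0.05  ] z0.1401 yawL 1.059  F lane [-1.29  0.42] fz -0.8 grip 0.012
[-0.01, 0.0047, 0.0111] [0.2061, 0.0784, -0.8132]
[-0.0096, -0.0042, 0.0633] [0.2061, 0.0784, -0.8132]
```

View pics/s8.png

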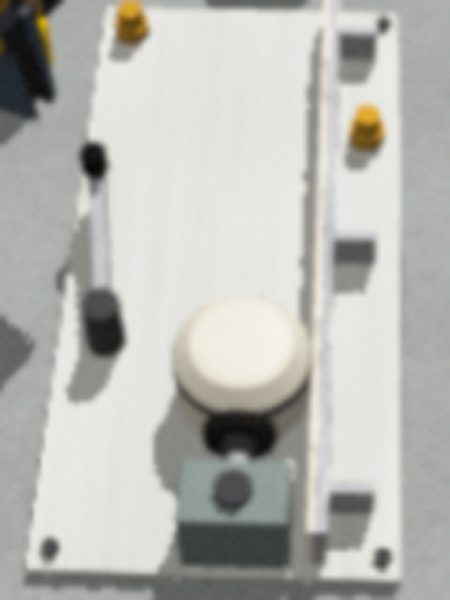

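The canister sits upright at the pad (240,355) against the fence, and the keeper is untouched with its knob at (93,158).

>>> {"fn": "apply_moves", "kwargs": {"targets": [[-0.01, 0.0047, 0.0111, 0.206, 0.078, -0.813, 221], [-0.01, 0.0047, 0.0111, 0.206, 0.078, -0.813, 221], [-0.01, 0.0047, 0.0111, 0.206, 0.078, -0.813, 221], [-0.01, 0.0047, 0.0111, 0.206, 0.078, -0.813, 221], [-0.0096, -0.0042, 0.0633, 0.206, 0.078, -0.813, 221], [-0.0096, -0.0042, 0.0633, 0.206, 0.078, -0.813, 221]]}}

```text
clock: 22.68
ee_pos: [0.3685, 0.0536, 0.075]
eef_rot: [-3.135, 0.0, 1.573]
ft_force: [-1.0, 0.3, 0.3]
grip_width: 0.012
```

```bash
cat >> h.py <<'E'
H=np.array([-.085,-.075])
def kp(th,back,z=.077):
    r=np.array([np.sin(th),np.cos(th)]); n=np.array([np.cos(th),-np.sin(th)])
    return (*(H+.12*r-n*back),z,np.pi/2-th)
E
python3 - <<'E'
from h import *
o=state()
plan(o,[kp(-.13,.03),kp(-.13,.024)]+[kp(t,.024) for t in (-.05,.05,.15,.25,.35,.45,.55)],np.pi)
E
```

```text
t22.68 lane [-0.1457  0.0378] z0.0750 yawL 1.698  F lane [-0.99  0.18] fz 0.3 grip 0.012
[0.0004, 0.0156, -0.0021] [-0.0087, 0.0005, -0.0029]
[0.0004, 0.0216, -0.0022] [-0.0087, 0.0005, -0.0029]
[0.0019, 0.0312, -0.0022] [-0.0087, 0.0008, 0.0989]
[0.0028, 0.0434, -0.0023] [-0.0086, 0.0013, 0.2262]
[0.0024, 0.0556, -0.0024] [-0.0086, 0.0017, 0.3536]
[0.0008, 0.0678, -0.0025] [-0.0085, 0.0021, 0.4809]
[-0.002, 0.0797, -0.0026] [-0.0084, 0.0025, 0.6082]
[-0.0059, 0.0913, -0.0026] [-0.0083, 0.003, 0.7355]
[-0.011, 0.1024, -0.0027] [-0.0082, 0.0034, 0.8629]
```

>>> {"fn": "apply_moves", "kwargs": {"targets": [[0.0004, 0.0156, -0.002, -0.008, 0, 0, 221], [0.0004, 0.0216, -0.002, -0.008, 0, 0, 221], [0.0019, 0.0312, -0.002, -0.008, 0, 0.099, 221], [0.0025, 0.0375, -0.0022, -0.008, 0, 0.162, 221], [0.0028, 0.0434, -0.0023, -0.008, 0.001, 0.226, 221], [0.0026, 0.0495, -0.0023, -0.008, 0.001, 0.29, 221], [0.0024, 0.0556, -0.0024, -0.008, 0.002, 0.354, 221]]}}

```text
clock: 23.55
ee_pos: [0.4246, 0.0564, 0.0783]
eef_rot: [3.141, -0.001, 1.293]
ft_force: [-2.0, 1.8, -0.4]
grip_width: 0.0122
```

Run:
```python
from h import *
o=state();print(np.array(o['wrist_torque'])[:2]@M)
plan(o,[kp(t,.024) for t in np.arange(.2,.91,.1)],np.pi)
```

```text
t23.55 lane [-0.0904  0.0475] z0.0783 yawL 1.419  F lane [-2.18  1.51] fz -0.4 grip 0.012
[0.34730381 0.60753376]
[0.0007, 0.0056, 0.0013] [0.0007, -0.0009, 0.0608]
[0.0019, 0.0178, 0.0013] [0.0006, -0.0009, 0.1881]
[0.0019, 0.03, 0.0013] [0.0006, -0.0009, 0.3155]
[0.0007, 0.0422, 0.0014] [0.0005, -0.0009, 0.4428]
[-0.0018, 0.0542, 0.0014] [0.0005, -0.001, 0.5701]
[-0.0054, 0.0659, 0.0014] [0.0004, -0.001, 0.6974]
[-0.0101, 0.0772, 0.0014] [0.0004, -0.001, 0.8248]
[-0.016, 0.0879, 0.0014] [0.0003, -0.0011, 0.9521]
```

>>> {"fn": "apply_moves", "kwargs": {"targets": [[0.0007, 0.0056, 0.001, 0, 0, 0.061, 221], [0.0019, 0.0178, 0.001, 0, 0, 0.188, 221], [0.0019, 0.03, 0.001, 0, 0, 0.315, 221], [0.0007, 0.0422, 0.001, 0, 0, 0.443, 221], [-0.0018, 0.0542, 0.001, 0, 0, 0.57, 221], [-0.0054, 0.0659, 0.001, 0, 0, 0.697, 221], [-0.0101, 0.0772, 0.001, 0, 0, 0.825, 221], [-0.016, 0.0879, 0.001, 0, 0, 0.952, 221], [-0.016, 0.0879, 0.001, 0, 0, 0.952, 221]]}}

```text
clock: 24.68
ee_pos: [0.506, 0.0166, 0.0787]
eef_rot: [3.14, -0.003, 0.545]
ft_force: [-0.3, -0.2, 0.4]
grip_width: 0.012
```

Run:
```python
from h import *
o=state();print(np.array(o['wrist_torque'])[:2]@M)
plan(o,[kp(t,.024) for t in (.95,1.,1.05,1.1,1.15,1.2,1.25,1.3,1.35,1.4)],np.pi)
```

```text
t24.68 lane [-0.0046  0.0183] z0.0787 yawL 0.671  F lane [-0.31 -0.29] fz 0.4 grip 0.012
[-0.06439149 -0.0121161 ]
[0.0001, 0.0051, 0.0017] [0.0018, -0.0037, 0.0635]
[0.0009, 0.0112, 0.0017] [0.0017, -0.0038, 0.1271]
[0.0013, 0.0173, 0.0018] [0.0016, -0.0038, 0.1908]
[0.0014, 0.0234, 0.0018] [0.0015, -0.0039, 0.2544]
[0.0013, 0.0295, 0.0018] [0.0014, -0.0039, 0.3181]
[0.0008, 0.0356, 0.0018] [0.0013, -0.0039, 0.3818]
[0.0, 0.0417, 0.0018] [0.0012, -0.004, 0.4454]
[-0.0011, 0.0477, 0.0018] [0.0011, -0.004, 0.5091]
[-0.0024, 0.0537, 0.0018] [0.001, -0.004, 0.5728]
[-0.0041, 0.0596, 0.0018] [0.0009, -0.0041, 0.6364]
```

>>> {"fn": "apply_moves", "kwargs": {"targets": [[0.0001, 0.0051, 0.0017, 0, 0, 0.064, 221], [0.0009, 0.0112, 0.0017, 0, 0, 0.127, 221], [0.0013, 0.0173, 0.0018, 0, 0, 0.191, 221], [0.0014, 0.0234, 0.0018, 0, 0, 0.254, 221]]}}

```text
clock: 25.18
ee_pos: [0.5196, -0.0023, 0.078]
eef_rot: [3.14, -0.004, 0.347]
ft_force: [-1.3, 3.7, 2.1]
grip_width: 0.0119
```

Run:
```python
from h import *
o=state();print(np.array(o['wrist_torque'])[:2]@M)
plan(o,[kp(t,.024) for t in (1.13,1.16,1.19,1.22,1.25,1.28,1.31,1.34,1.37,1.4)],np.pi)
q,d,_=grab('side')
# keeper: find points z>0.045 in lane region
vv,uu=np.mgrid[150:330,220:380]; uv=np.c_[uu.ravel(),vv.ravel()]
T,r=rays('side',uv); W=(r*d[vv,uu].ravel()[:,None])@T[:3,:3].T+T[:3,3]; l=(W[:,:2]-O)@M-H
rho=np.hypot(*l.T); s=(W[:,2]>.038)&(W[:,2]<.06)&(rho>.03)&(rho<.11)
a=np.arctan2(l[s,0],l[s,1]); h,e=np.histogram(a,np.arange(-.6,2.4,.1)); print([(round(x,1),n) for x,n in zip(e,h) if n])
```

```text
t25.18 lane [0.0112 0.0013] z0.0780 yawL 0.472  F lane [-1.72  3.5 ] fz 2.1 grip 0.012
[0.468338   0.22507177]
[0.0003, 0.0039, 0.001] [0.0014, -0.0054, 0.0403]
[0.0009, 0.0076, 0.001] [0.0013, -0.0054, 0.0785]
[0.0013, 0.0112, 0.001] [0.0012, -0.0055, 0.1167]
[0.0017, 0.0149, 0.0011] [0.0011, -0.0055, 0.1549]
[0.0019, 0.0185, 0.0011] [0.001, -0.0055, 0.1931]
[0.002, 0.0222, 0.0011] [0.0009, -0.0055, 0.2313]
[0.002, 0.0259, 0.0011] [0.0009, -0.0055, 0.2695]
[0.0019, 0.0295, 0.0011] [0.0008, -0.0055, 0.3076]
[0.0017, 0.0332, 0.0011] [0.0007, -0.0056, 0.3458]
[0.0014, 0.0369, 0.0011] [0.0006, -0.0056, 0.384]
[(np.float64(0.8), np.int64(1)), (np.float64(0.9), np.int64(4)), (np.float64(1.0), np.int64(51)), (np.float64(1.1), np.int64(115)), (np.float64(1.2), np.int64(37)), (np.float64(1.3), np.int64(1)), (np.float64(2.2), np.int64(1))]
```

The keeper is following at about 1.14 rad with the expected 3.9 N. Slower now.

>>> {"fn": "apply_moves", "kwargs": {"targets": [[0.0002, 0.0025, 0.001, 0, 0, 0.025, 221], [0.0005, 0.005, 0.001, 0, 0, 0.05, 221], [0.0009, 0.0076, 0.001, 0, 0, 0.078, 221], [0.0011, 0.0095, 0.001, 0, 0, 0.1, 221], [0.0013, 0.0112, 0.001, 0, 0, 0.117, 221], [0.0015, 0.013, 0.001, 0, 0, 0.136, 221]]}}

```text
clock: 25.98
ee_pos: [0.526, -0.0146, 0.0771]
eef_rot: [3.141, -0.005, 0.236]
ft_force: [1.4, 2.8, 3.7]
grip_width: 0.012
```

Run:
```python
from h import *
o=state();print(np.array(o['wrist_torque'])[:2]@M)
plan(o,[kp(t,.024) for t in (1.22,1.24,1.26,1.28,1.3,1.32,1.34,1.36,1.38,1.4)],np.pi)
```

```text
t25.98 lane [ 0.0191 -0.0102] z0.0771 yawL 0.362  F lane [1.07 2.97] fz 3.7 grip 0.012
[ 0.57572089 -0.21428508]
[-0.0001, 0.0011, 0.0001] [0.0013, -0.0062, 0.0142]
[0.0004, 0.0035, 0.0001] [0.0012, -0.0062, 0.0397]
[0.0008, 0.0059, 0.0001] [0.0012, -0.0062, 0.0651]
[0.0011, 0.0083, 0.0001] [0.0011, -0.0063, 0.0906]
[0.0014, 0.0108, 0.0001] [0.001, -0.0063, 0.1161]
[0.0016, 0.0132, 0.0001] [0.001, -0.0063, 0.1415]
[0.0018, 0.0156, 0.0001] [0.0009, -0.0063, 0.167]
[0.0019, 0.0181, 0.0001] [0.0008, -0.0063, 0.1925]
[0.002, 0.0205, 0.0001] [0.0008, -0.0063, 0.2179]
[0.0021, 0.023, 0.0001] [0.0007, -0.0063, 0.2434]
```

Keeper ~1.21. Continue in ~1.2 mm rows, reading force.

>>> {"fn": "apply_moves", "kwargs": {"targets": [[0, 0.0013, 0, 0, 0, 0.015, 221], [0.0002, 0.0025, 0, 0, 0, 0.028, 221], [0.0004, 0.0037, 0, 0, 0, 0.041, 221], [0.0006, 0.0049, 0, 0, 0, 0.053, 221]]}}

```text
clock: 26.48
ee_pos: [0.5279, -0.0193, 0.0771]
eef_rot: [3.141, -0.005, 0.194]
ft_force: [2.5, 4.0, 3.1]
grip_width: 0.0119
```

>>> {"fn": "apply_moves", "kwargs": {"targets": [[0.0002, 0.0013, 0, 0, 0, 0.014, 221], [0.0004, 0.0025, 0, 0, 0, 0.026, 221], [0.0006, 0.0037, 0, 0, 0, 0.039, 221]]}}

```text
clock: 26.85
ee_pos: [0.5293, -0.0229, 0.0771]
eef_rot: [3.141, -0.005, 0.163]
ft_force: [3.0, 4.2, 2.7]
grip_width: 0.0125
```

Run:
```python
from h import *
o=state();print(np.array(o['wrist_torque'])[:2]@M)
plan(o,[kp(t,.024) for t in (1.3,1.32,1.34,1.36,1.38,1.4)],np.pi)
```

```text
t26.85 lane [ 0.0234 -0.018 ] z0.0771 yawL 0.288  F lane [2.44 4.59] fz 2.7 grip 0.013
[ 0.65292883 -0.44760963]
[0.0003, 0.0019, 0.0002] [0.0008, -0.0068, 0.0224]
[0.0007, 0.0043, 0.0002] [0.0008, -0.0068, 0.0478]
[0.0011, 0.0067, 0.0002] [0.0007, -0.0068, 0.0733]
[0.0014, 0.0092, 0.0002] [0.0006, -0.0068, 0.0988]
[0.0016, 0.0116, 0.0002] [0.0006, -0.0068, 0.1242]
[0.0019, 0.014, 0.0002] [0.0005, -0.0068, 0.1497]
```

>>> {"fn": "apply_moves", "kwargs": {"targets": [[0.0002, 0.0013, 0, 0, 0, 0.014, 221], [0.0005, 0.0026, 0, 0, 0, 0.028, 221], [0.0007, 0.0038, 0, 0, 0, 0.041, 221]]}}

```text
clock: 27.22
ee_pos: [0.5305, -0.0266, 0.0771]
eef_rot: [3.141, -0.005, 0.13]
ft_force: [2.8, 4.2, 3.1]
grip_width: 0.0121
```

>>> {"fn": "apply_moves", "kwargs": {"targets": [[0.0002, 0.0013, 0, 0, 0, 0.014, 221], [0.0004, 0.0025, 0, 0, 0, 0.026, 221], [0.0006, 0.0037, 0, 0, 0, 0.039, 221]]}}

```text
clock: 27.6
ee_pos: [0.5317, -0.0303, 0.0771]
eef_rot: [3.141, -0.005, 0.099]
ft_force: [3.1, 3.4, 2.7]
grip_width: 0.0121
```

Run:
```python
from h import *
o=state();print(np.array(o['wrist_torque'])[:2]@M)
plan(o,[kp(t,.024) for t in (1.36,1.38,1.4)],np.pi)
```

```text
t27.60 lane [ 0.0267 -0.025 ] z0.0771 yawL 0.224  F lane [2.68 3.8 ] fz 2.7 grip 0.012
[ 0.61935593 -0.46691126]
[0.0003, 0.0015, 0.0001] [0.0004, -0.0067, 0.017]
[0.0007, 0.0039, 0.0001] [0.0003, -0.0067, 0.0425]
[0.0011, 0.0063, 0.0001] [0.0003, -0.0067, 0.0679]
```

>>> {"fn": "apply_moves", "kwargs": {"targets": [[0.0002, 0.0012, 0, 0, 0, 0.013, 221], [0.0004, 0.0024, 0, 0, 0, 0.026, 221]]}}

```text
clock: 27.85
ee_pos: [0.5323, -0.0327, 0.0771]
eef_rot: [3.141, -0.005, 0.077]
ft_force: [2.9, 4.1, 2.8]
grip_width: 0.0124
```

>>> {"fn": "apply_moves", "kwargs": {"targets": [[0.0002, 0.0012, 0, 0, 0, 0.013, 221], [0.0004, 0.0024, 0, 0, 0, 0.026, 221]]}}

```text
clock: 28.1
ee_pos: [0.5329, -0.0352, 0.0771]
eef_rot: [3.141, -0.005, 0.056]
ft_force: [3.4, 4.9, 3.0]
grip_width: 0.0122
```

Run:
```python
from h import *
o=state();print(np.array(o['wrist_torque'])[:2]@M)
plan(o,[kp(t,.024) for t in (1.38,1.4,1.42)],np.pi)
```

```text
t28.10 lane [ 0.0286 -0.0297] z0.0771 yawL 0.182  F lane [2.73 5.25] fz 3.0 grip 0.012
[ 0.62872555 -0.45974186]
[-0.0001, -0.0011, 0.0001] [0.0003, -0.0067, -0.0112]
[0.0004, 0.0013, 0.0001] [0.0002, -0.0067, 0.0142]
[0.0008, 0.0037, 0.0001] [0.0001, -0.0067, 0.0397]
```

>>> {"fn": "apply_moves", "kwargs": {"targets": [[0.0002, 0.0012, 0, 0, 0, 0.013, 221], [0.0004, 0.0024, 0, 0, 0, 0.026, 221]]}}

```text
clock: 28.35
ee_pos: [0.5335, -0.0377, 0.0772]
eef_rot: [3.142, -0.005, 0.035]
ft_force: [3.1, 3.4, 2.6]
grip_width: 0.0121
```

>>> {"fn": "apply_moves", "kwargs": {"targets": [[0.0002, 0.0012, 0, 0, 0, 0.013, 221], [0.0003, 0.002, 0, 0, 0, 0.02, 221]]}}

```text
clock: 28.6
ee_pos: [0.5339, -0.0397, 0.0771]
eef_rot: [3.142, -0.005, 0.019]
ft_force: [3.1, 4.9, 2.5]
grip_width: 0.0122
```

Run:
```python
from h import *
o=state();print(np.array(o['wrist_torque'])[:2]@M)
plan(o,[kp(t,.024) for t in (1.42,1.44,1.46)],np.pi)
```

```text
t28.60 lane [ 0.0301 -0.0341] z0.0771 yawL 0.145  F lane [2.46 5.27] fz 2.5 grip 0.012
[ 0.70748593 -0.47131453]
[0.0001, -0.0009, 0.0001] [0.0, -0.0068, -0.0078]
[0.0005, 0.0015, 0.0001] [-0.0, -0.0068, 0.0176]
[0.001, 0.0039, 0.0001] [-0.0001, -0.0068, 0.0431]
```

>>> {"fn": "apply_moves", "kwargs": {"targets": [[0.0002, 0.0012, 0, 0, 0, 0.013, 221], [0.0004, 0.0022, 0, 0, 0, 0.024, 221]]}}

```text
clock: 28.85
ee_pos: [0.5343, -0.0414, 0.0772]
eef_rot: [-3.141, -0.005, -0.0]
ft_force: [3.2, 11.7, 4.1]
grip_width: 0.0125
```

>>> {"fn": "apply_moves", "kwargs": {"targets": [[0.0002, 0.0012, 0, 0, 0, 0.013, 221], [0.0003, 0.002, 0, 0, 0, 0.02, 221]]}}

```text
clock: 29.1
ee_pos: [0.5346, -0.0426, 0.0772]
eef_rot: [-3.139, -0.005, -0.017]
ft_force: [3.3, 13.0, 4.4]
grip_width: 0.0122
```

Run:
```python
from h import *
o=state();print(np.array(o['wrist_torque'])[:2]@M)
plan(o,[kp(t,.024) for t in (1.46,1.48,1.5)],np.pi)
p,d,m=grab('side'); a=cv2.resize(p[170:300,260:360],(460,598),interpolation=cv2.INTER_CUBIC); cv2.imwrite('pics/s9.png',a[...,::-1])
```

```text
t29.10 lane [ 0.0312 -0.0369] z0.0772 yawL 0.109  F lane [ 1.68 13.35] fz 4.4 grip 0.012
[ 2.29939908 -0.47346626]
[0.0003, 0.001, 0.0002] [-0.0029, -0.0068, -0.0025]
[0.0008, 0.0034, 0.0002] [-0.0029, -0.0068, 0.0229]
[0.0012, 0.0058, 0.0002] [-0.003, -0.0067, 0.0484]
```

Contact: knob force jumped from 5 to 13 N, i.e. about 12 N on the canister. I'll back off straight and lift away.

>>> {"fn": "apply_moves", "kwargs": {"targets": [[0, -0.002, 0, 0, 0, 0, 221], [0, -0.006, 0, 0, 0, 0, 221], [0, -0.02, 0, 0, 0, 0, 221], [0, -0.03, -0.03, 0, 0, 0, 221], [0, -0.06, -0.09, 0, 0, 0, 221], [0, -0.12, -0.12, 0, 0, 0, 221], [0, -0.12, -0.12, 0, 0, 0, 221], [0, -0.12, -0.12, 0, 0, 0, 221]]}}

```text
clock: 30.15
ee_pos: [0.5356, 0.0777, 0.1972]
eef_rot: [-3.14, -0.005, -0.015]
ft_force: [0.2, -0.7, -1.2]
grip_width: 0.0124
```

Run:
```python
from h import *
o=state()
p,d,m=grab('side'); p0=np.load('side.npz')['p']; q,_,_=grab('top')
a=cv2.resize(p[170:300,260:360],(460,598),interpolation=cv2.INTER_CUBIC); b=cv2.resize(q[170:295,345:450],(336,400),interpolation=cv2.INTER_CUBIC); b=cv2.copyMakeBorder(b,0,198,0,0,0)
cv2.imwrite('pics/s10.png',np.hstack([a,b])[...,::-1])
```

```text
t30.15 lane [0.0171 0.0826] z0.1972 yawL 0.110  F lane [ 0.34 -0.69] fz -1.2 grip 0.012
```

View pics/s10.png

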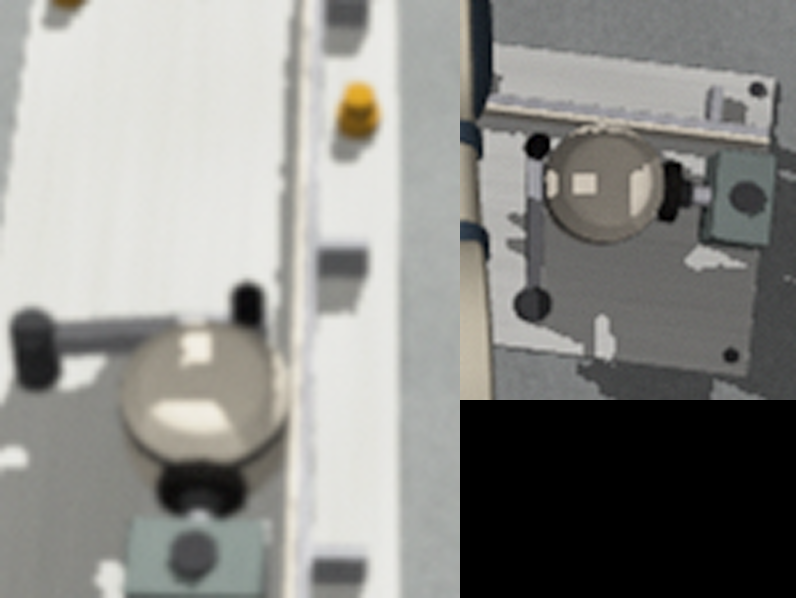

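```bash
python3 -c "
from station import ticket
print(ticket.hand_in())"
```

```text
the job is handed in; nothing more can be done
None
```

I did the whole task and handed it in at about 30 s. The canister stands between the pad and the keeper arm. The hand-in gave no verdict.

**What I did**
- **Fence:** I slid the white canister to the fence. The tool force jumped to about 19–20 N on contact, under the 40 N limit.
- **Pad:** I pushed it along the fence with a leaning fingertip until it met the pad. The push rose from about 6 N while sliding to about 14 N, so roughly 8–9 N on the pad, and I held it there for over 0.2 s.
- **Keeper:** I swung the arm by its knob to about 1.45 rad. The knob force rose from about 5 N to 13 N, so roughly 12 N on the canister. Then I backed off and lifted clear.

**Last checks:** The final side and top pictures show the canister upright against the fence, touching the pad on one side and the keeper on the other. The one bystander in view, the brass adaptor behind the fence, looks unmoved.

**Not confirmed**
- **Contact forces:** The pad and keeper forces are worked out from the tool's readings. What remains on each after I let go was judged from the pictures only.
- **Other bystanders:** I did not measure their positions at the end.
- **First push to the fence:** It also loaded the canister vertically by up to about 8 N, so I leaned the tool to push lower down. That only partly removed it, and I saw no tipping.

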